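# Square up the engraving plate in the ball vise

## Task

Set the try square on the tilted brass plate in the ball vise, ready for scribing a line down through the drilled hole: blade flat on the plate pointing down the slope, stock hooked over the plate's upper edge and pressed firmly home so that it is flush along its whole length, and the blade's outer edge (the long edge in line with the end of the stock) running over the middle of the hole. Let go and leave it lying there; do not shift the vise, and leave the tins, hammer and screwdriver alone.

Things in the scene. Friction and masses are not known exactly. Their poses are not given: they have to be found in the camera images.
- plate_top (a point): Brass plate 90 x 120 x 12 mm, fixed on the ball vise and sloping down towards the robot's side. Origin: centre of its top face. z: out of that face; x: up the slope; y: level, to the left seen from the robot. The upper edge is the face at x = +45 mm, y = -60 to 60 mm; it overhangs the vise jaws by 7 mm and the space behind it is free. Four pins at y = +-64, x = +-25 mm end 4 mm below the top face.
- vise: Ring seat (160 mm across, 32 mm high) of an engraver's ball vise with a 124 mm steel ball and two jaws. Fixed on the mat, turned up to 0.3 rad either way. The ball is tilted 0.42 to 0.65 rad towards the vise's front (-x) and turns only under 8 N m or more. Origin: centre of the ring's underside; the ball's tilt axis lies 66 mm above it, and the plate's top face 132 mm above it at zero tilt.
- hole_mid (a point): Centre of the hole's mouth in the plate's top face: dark round hole, 6 mm across, with an 8 mm copper-coloured rim. At x = +12 mm and y = 12 to 32 mm in the plate's frame.
- square: Loose L-shaped try square lying flat on the 3 mm rubber mat: steel blade on one end (heel) of a wooden stock with brass face. 85 to 140 g. Origin: stock's inner face, at the blade's outer edge, mid-thickness. x: along the blade, away from the stock; y: along the stock, heel to toe. In mm: blade x 0 to 100, y 0 to 30, z -1.5 to 1.5; stock x -18 to 0, y 0 to 70, z -11 to 11. Outer edge: y = 0.
- stock: The square's wooden stock, 70 x 18 x 22 mm, a rigid part of the square with the same origin and axes. It stands 9.5 mm proud of the blade on both faces. The centre of mass of the whole square is near x = 31, y = 20 mm.
- stock_toe (a point): Point on the stock's inner face at the free end (toe) of the stock, mid-thickness: x = 0, y = 70 mm in the square's frame.
- round_tin: Closed aluminium tin, 76 mm dia, 26 mm high, bystander. Origin: centre of the underside.
- flat_tin: Flat blue tin, 75 x 125 x 18 mm, bystander. Origin: centre of the underside.
- hammer: Small hammer, 240 mm long, lying, bystander. Its x axis runs along the handle towards the head.
- screwdriver: Screwdriver, 160 mm long, lying, bystander. Its x axis runs towards the tip.
There are look-alikes about, which are no part of the job. Leave any pink or purple look-alike of the square alone.

How it is judged:
By the outcome, as a careful person would: the job done as asked, in the order asked, and still so for the second after the job is handed in, with the robot touching nothing.
It also fails if it takes over 58 s, if anything falls off the work surface, if the arm or the gripper's body presses on something with over 40 N, if the wrist force passes 120 N, or if a joint passes its speed limit or range.

## Robot

A 7-joint arm with a two-finger parallel gripper is mounted at the origin on the work surface. World frame = base frame: x ahead of the robot, y to its left, z up, the work surface at z = 0. Lengths are in mm, angles in rad, forces in N, time in s.
With the tool pointing down it reaches from about 400 to 900 mm from the base axis. Payload 5.5 kg.
Tool frame: the origin (TCP) lies midway between the tips of the shut fingers; the grasp point (between the pads) lies 19 mm behind it; z points along the fingers, y is the line along which they close (so a half turn about z gives the same grasp; the last joint's range is limited). The gripper opens to 85 mm and grips with 20 to 120 N. Pads are 22 mm wide; open, the fingers measure 114 mm over their backs; the gripper's body (76 mm by 85 mm) begins 54 mm behind the grasp point. The pads swing forward as they close: fully open they stand 13 mm farther back than shut.
Start: joints at [-1.043, 0.501, -0.427, 1.55, 0.221, 1.138, -0.21], TCP at [170.076, 627.355, 196.41] pointing down, gripper open.
Joint ranges: [-2.88, 2.88], [-0.31, 2.03], [-1.54, 1.56], [0.2, 2.42], [-1.41, 4.55], [0.19, 2.02], [-2.57, 2.57]. Speed limits (rad/s): [2.57, 2.57, 3.14, 3.14, 3.14, 3.14, 3.14].

## Interface

Orientations are given as a unit quaternion [w, x, y, z].
In Python, from cell import telemetry, get_image, hand_in gives the robot as it stands.
- The arm moves only by the tool servo_tool, never from a script. Its argument "increments" is a list of rows, each an object with "grip": the finger opening in m, from 0 to 0.0854; "offset": the shift along the world's x, y, z in m, a list of three; "rotation": the turn, a rotation vector about the world's x, y, z in rad, a list of three. A call has 1 to 20 rows; each row shifts and turns the commanded pose from where the row before left it; what a row does not reach is not made up. A row lasts 1/10 s, in which the tool goes at most 50 mm and 8.59 degrees, less where a joint would pass 70% of its speed; a pose out of reach is approached as far as the arm can. A call with a gripper value outside its range is refused whole. The fingers move at their own pace and stop on an object; the grip force is fixed at half the most. Time passes only in rows, so rows that do not move let the fingers close. It gives the time, the measured TCP pose, the force, the opening and the grip force at its end, in the units of the state.
- telemetry.sense(): the state, without advancing time (a new reading comes with each control period).
- get_image(name): name is "scene" or "side" or "wrist"; returns a dict with "image" (480x640x3 uint8, blue, green, red), "mtx" (3x3 intrinsics, pixels), "k1" (the pictures are not rectified: a ray, as slopes to the right and down, at radius r is drawn at 1 + k1 r^2 times it, then the intrinsics apply), "R" (3x3) and "t" (3): a world point X has camera coordinates R X + t. Camera axes: x right, y down, z forward; pixel columns grow to the right and rows downward; lengths in mm; the calibration is good to about 2 mm. A picture is of the moment at which its call begins. There is no depth.
- hand_in(): hands the job in; it is judged then, once.
The state is a dict: "clock": time; "q": joint angles; "qvel": joint speeds; "joint_efforts": joint torques, N m; "position": TCP position; "tcp_rot": TCP orientation; "force": force on the tool from outside, world axes, zero at the start; "torque": the same for the moment, N m; "opening": finger opening in mm; "gripper_force": force on a finger pad.
Only numpy, scipy, OpenCV 4.12 (cv2) and the standard library are available. Lean on these libraries where they do the work, as an engineer would, in place of code of your own. Each camera call takes 0.05 s, during which the arm holds its last target. There are 200 camera calls.

## Working session

There is one attempt and no reset: what is moved stays moved. The work goes in short steps, Python scripts to look and compute and a tool call to move; the robot and the scene stay as the last step left them, time stands still between calls to the robot, and variables do not carry over. Pictures are saved under pics/ and viewed, at most 11 in all, crops included, and the job is handed in when it is done.

Besides the shell and the picture viewer there is one more tool, called as name(argument=value, ...) on one line, values as JSON. servo_tool: Moves the arm, as the interface text tells. Its arguments: {"type":"object","properties":{"increments":{"type":"array","items":{"type":"object","properties":{"grip":{"type":"number"},"offset":{"type":"array","items":{"type":"number"}},"rotation":{"type":"array","items":{"type":"number"}}}}}},"required":["increments"]}

```bash
mkdir -p pics; ls; cat > h.py <<'E'
import numpy as np,cv2
from cell import telemetry,get_image,hand_in
def snap(n,f):
    d=get_image(n); cv2.imwrite(f'pics/{f}.png',d['image']); np.save(f'pics/{f}.npy',d,allow_pickle=True); return d
def load(f): return np.load(f'pics/{f}.npy',allow_pickle=True).item()
def ray(d,uv):
    uv=np.atleast_2d(np.array(uv,float)); K=np.array(d['mtx']); k=d['k1']
    n=cv2.undistortPoints(uv[:,None],K,np.array([k,0,0,0,0.])).reshape(-1,2)
    R=np.array(d['R']);t=np.array(d['t']).ravel()
    v=np.c_[n,np.ones(len(n))]@R; return -R.T@t, v/np.linalg.norm(v,axis=1)[:,None]
def plane(d,uv,p,n):
    o,v=ray(d,uv); n=np.array(n,float); s=((np.array(p)-o)@n)/(v@n); return o+v*s[:,None]
def onz(d,uv,z): return plane(d,uv,[0,0,z],[0,0,1])
def proj(d,X):
    X=np.atleast_2d(np.array(X,float)); R=np.array(d['R']);
    return cv2.projectPoints(X,cv2.Rodrigues(R)[0],np.array(d['t'],float).ravel(),np.array(d['mtx'],float),np.array([d['k1'],0,0,0,0.]))[0].reshape(-1,2)
def tri(d1,u1,d2,u2):
    out=[]
    for a,b in zip(np.atleast_2d(u1),np.atleast_2d(u2)):
        A=np.zeros((3,3));B=np.zeros(3)
        for d,u in((d1,a),(d2,b)):
            o,v=ray(d,u);M=np.eye(3)-np.outer(v[0],v[0]);A+=M;B+=M@o
        out.append(np.linalg.solve(A,B))
    return np.array(out)
E
python3 - <<'E'
from h import *
for n in('scene','side','wrist'):
    d=snap(n,n+'0'); R=np.array(d['R']);print(n,-R.T@np.array(d['t']).ravel(),R[2],d['mtx'][0][0],d['k1'])
a=[cv2.imread(f'pics/{n}0.png') for n in('scene','side')]
s=telemetry.sense();print({k:s[k] for k in('clock','position','tcp_rot','force','opening')})
E
```

```text
pics
scene [1106.56901457 -554.13564415 1243.29072711] [-0.41287787  0.3714344  -0.83160588] 511.38209301538524 -0.04462700641259678
side [ 288.26167098 -815.73853381  998.13838918] [ 0.19230314  0.62270638 -0.7584565 ] 539.7640275573151 -0.11729379326055776
wrist [ 98.53411019 645.88809786 374.22170811] [ 0.27719787 -0.07760336 -0.95767378] 390.83295574022975 -0.08002443133638759
{'clock': 0.15, 'position': array([169.99087661, 626.77203277, 195.59149188]), 'tcp_rot': array([-1.32267826e-04,  1.31998799e-01,  9.91249592e-01, -7.38645305e-04]), 'force': array([ 0.69026596, -0.00133452, -0.33449175]), 'opening': 85.53591705689013}
```

View pics/scene0.png

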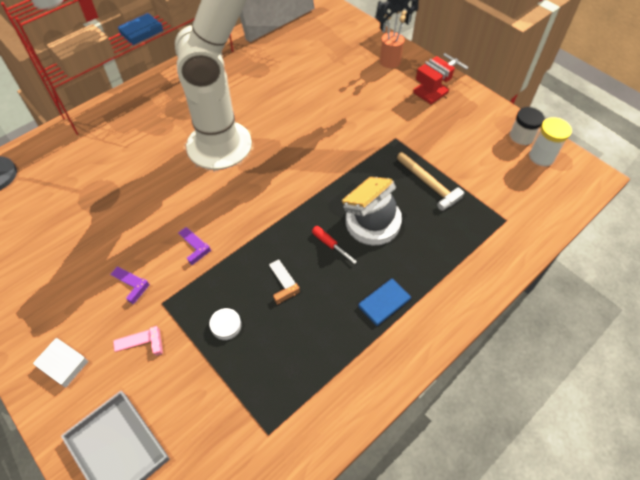

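View pics/side0.png

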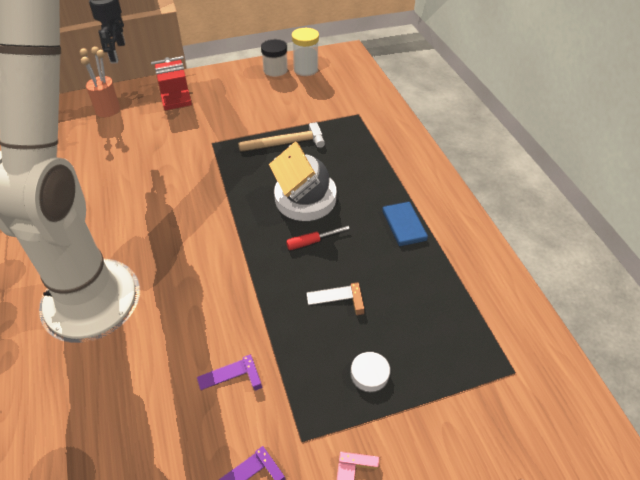

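The square is the steel blade with the wood stock, at scene (285,282) and side (337,297). The look-alikes are purple at (195,245) and (130,284), and pink at (140,341). Only the first has the wooden stock and steel blade, and it is the only one lying on the mat. I'll confirm in an enlarged crop.

```bash
python3 - <<'E'
from h import *
a=cv2.imread('pics/scene0.png');b=cv2.imread('pics/side0.png')
def c(im,x,y,w,h): return cv2.resize(im[y:y+h,x:x+w],(400,300),interpolation=cv2.INTER_CUBIC)
o=np.vstack([np.hstack([c(a,255,250,60,45),c(b,300,272,72,54)]),np.hstack([c(a,330,165,80,60),c(b,260,135,80,60)])])
cv2.imwrite('pics/crop1.png',o)
E
```

```text
(no output)
```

View pics/crop1.png

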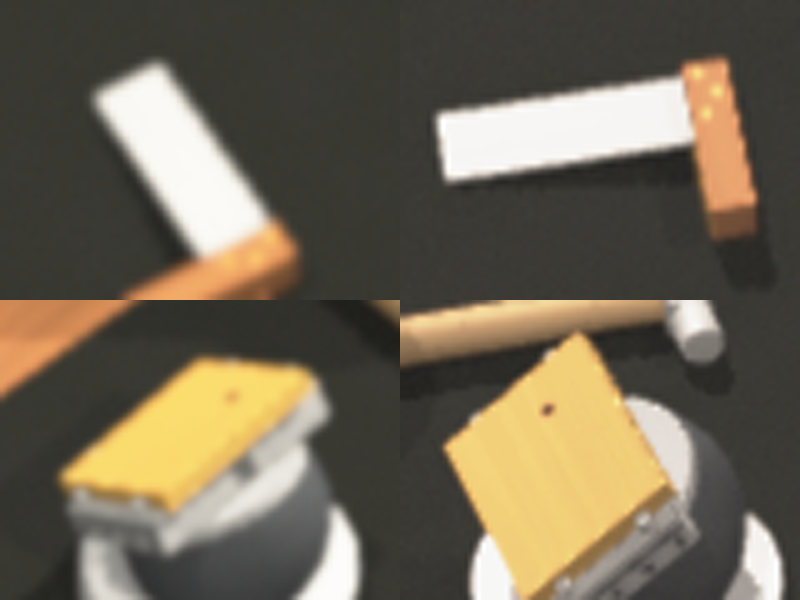

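The crop confirms a steel blade on a wood stock with brass screws. The heel is at the far (+y) end, so the face is already the right way up. The plate corners in side are about (296,142), (314,172), (285,195) and (269,164), with the hole at (290,157).

```bash
python3 - <<'E'
from h import *
from scipy.optimize import least_squares
from scipy.spatial.transform import Rotation as Ro
s=load('scene0');d=load('side0')
print('stock top heel-in,heel-out,toe-in,toe-out');print(onz(d,[(350.9,283.5),(358.9,282.8),(355.8,310.2),(363.9,308.9)],25).round(1))
print('blade tip outer,inner');print(onz(d,[(306.5,292.3),(308.5,305.1)],15.5).round(1))
# plate corners (x,y): ++, +-, --, -+
P=np.array([[45,60,0],[45,-60,0],[-45,-60,0],[-45,60,0]],float)
ud=np.array([(296,141.6),(314.4,172.4),(285,195.5),(268.6,164.4)])
us0=np.array([(369,176.6),(393.6,179.4),(365,207),(342.4,201)])
def T(p): return Ro.from_euler('ZY',p[3:5]).as_matrix()
def pts(p): return P@T(p).T+p[:3]
for k in range(4):
    us=np.roll(us0,k,0)
    r=least_squares(lambda p:np.r_[(proj(d,pts(p))-ud).ravel(),(proj(s,pts(p))-us).ravel()],[500,0,130,0,-.5])
    print(k,r.cost.round(1),r.x.round(3))
    if k==0 or r.cost<best.cost: best=r
p=best.x;n=T(p)[:,2]
print((proj(d,pts(p))-ud).round(1).tolist())
for c,u in((d,(289.6,157)),(s,(376.6,184.5))): print('hole plate',((plane(c,u,p[:3],n)-p[:3])@T(p)).round(1))
print('vise centre est',(p[:3]-66*n).round(1))
E
```

```text
stock top heel-in,heel-out,toe-in,toe-out
[[ 578.1 -158.    25. ]
 [ 595.9 -161.6   25. ]
 [ 563.9 -228.1   25. ]
 [ 581.7 -230.3   25. ]]
blade tip outer,inner
[[ 478.5 -144.4   15.5]
 [ 472.7 -178.5   15.5]]
0 1410.5 [528.285 160.862 109.519   0.661  -0.698]
1 2739.3 [530.143 159.396 111.411   2.378  -2.214]
2 1482.3 [ 5.29804e+02  1.55006e+02  1.14999e+02 -3.96000e-01 -5.36000e-01]
3 4.0 [ 5.29759e+02  1.53185e+02  1.18100e+02  9.80000e-02 -5.39000e-01]
[[-0.3, 0.5], [0.2, -0.9], [-0.1, -0.9], [-0.7, -0.2]]
hole plate [[12.  31.5  0. ]]
hole plate [[ 6.4 34.4 -0. ]]
vise centre est [563.4 156.5  61.4]
```

servo_tool(increments=[{"offset": [0.026, -0.035, 0.004], "rotation": [0, 0, -0.12], "grip": 0.085}, {"offset": [0.026, -0.035, 0.004], "rotation": [0, 0, -0.12]}, {"offset": [0.026, -0.035, 0.004], "rotation": [0, 0, -0.12]}, {"offset": [0.026, -0.035, 0.004], "rotation": [0, 0, -0.12]}, {"offset": [0.026, -0.035, 0.004], "rotation": [0, 0, -0.12]}, {"offset": [0.026, -0.035, 0.004], "rotation": [0, 0, -0.12]}, {"offset": [0.026, -0.035, 0.004], "rotation": [0, 0, -0.12]}, {"offset": [0.026, -0.035, 0.004], "rotation": [0, 0, -0.12]}, {"offset": [0.026, -0.035, 0.004], "rotation": [0, 0, -0.12]}, {"offset": [0.026, -0.035, 0.004], "rotation": [0, 0, -0.12]}, {"offset": [0.026, -0.035, 0.004], "rotation": [0, 0, -0.12]}, {"offset": [0.024, -0.032, 0.004], "rotation": [0, 0, -0.136]}])

```text
invalid input at $.increments[1]: expected keys grip, offset, rotation
```

servo_tool(increments=[{"offset": [0.01, -0.042, -0.0]}, {"offset": [0.01, -0.042, -0.0]}, {"offset": [0.01, -0.042, -0.0]}, {"offset": [0.01, -0.042, -0.0]}, {"offset": [0.01, -0.042, -0.01]}, {"offset": [0.01, -0.042, -0.02]}, {"offset": [0.01, -0.042, -0.02]}, {"offset": [0.01, -0.042, -0.02]}, {"offset": [0.01, -0.042, -0.02]}, {"offset": [0.01, -0.038, -0.02]}, {"offset": [0, 0, 0]}, {"offset": [0, 0, 0]}])

```text
invalid input at $.increments[0]: expected keys grip, offset, rotation
```

servo_tool(increments=[{"offset": [0.026, -0.035, 0.004], "rotation": [0, 0, -0.12], "grip": 0.085}, {"offset": [0.026, -0.035, 0.004], "rotation": [0, 0, -0.12], "grip": 0.085}, {"offset": [0.026, -0.035, 0.004], "rotation": [0, 0, -0.12], "grip": 0.085}, {"offset": [0.026, -0.035, 0.004], "rotation": [0, 0, -0.12], "grip": 0.085}, {"offset": [0.026, -0.035, 0.004], "rotation": [0, 0, -0.12], "grip": 0.085}, {"offset": [0.026, -0.035, 0.004], "rotation": [0, 0, -0.12], "grip": 0.085}, {"offset": [0.026, -0.035, 0.004], "rotation": [0, 0, -0.12], "grip": 0.085}, {"offset": [0.026, -0.035, 0.004], "rotation": [0, 0, -0.12], "grip": 0.085}, {"offset": [0.026, -0.035, 0.004], "rotation": [0, 0, -0.12], "grip": 0.085}, {"offset": [0.026, -0.035, 0.004], "rotation": [0, 0, -0.12], "grip": 0.085}, {"offset": [0.026, -0.035, 0.004], "rotation": [0, 0, -0.12], "grip": 0.085}, {"offset": [0.024, -0.032, 0.004], "rotation": [0, 0, -0.136], "grip": 0.085}])

```text
clock: 1.35
position: [480.9, 208.2, 244.5]
tcp_rot: [0.0, 0.76, 0.65, -0.0]
force: [-0.0, -0.2, 0.1]
opening: 85.2
gripper_force: 0.0
```

servo_tool(increments=[{"offset": [0.01, -0.042, 0], "rotation": [0, 0, 0], "grip": 0.085}, {"offset": [0.01, -0.042, 0], "rotation": [0, 0, 0], "grip": 0.085}, {"offset": [0.01, -0.042, 0], "rotation": [0, 0, 0], "grip": 0.085}, {"offset": [0.01, -0.042, 0], "rotation": [0, 0, 0], "grip": 0.085}, {"offset": [0.01, -0.042, -0.01], "rotation": [0, 0, 0], "grip": 0.085}, {"offset": [0.01, -0.042, -0.02], "rotation": [0, 0, 0], "grip": 0.085}, {"offset": [0.01, -0.042, -0.02], "rotation": [0, 0, 0], "grip": 0.085}, {"offset": [0.01, -0.042, -0.02], "rotation": [0, 0, 0], "grip": 0.085}, {"offset": [0.01, -0.042, -0.02], "rotation": [0, 0, 0], "grip": 0.085}, {"offset": [0.01, -0.038, -0.02], "rotation": [0, 0, 0], "grip": 0.085}, {"offset": [0, 0, 0], "rotation": [0, 0, 0], "grip": 0.085}, {"offset": [0, 0, 0], "rotation": [0, 0, 0], "grip": 0.085}])

```text
clock: 2.55
position: [579.0, -206.5, 133.1]
tcp_rot: [-0.001, 0.759, 0.651, -0.001]
force: [0.9, 0.4, 0.3]
opening: 85.0
gripper_force: 0.0
```

```bash
python3 - <<'E'
from h import *
snap('wrist','w1')
E
```

```text
(no output)
```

View pics/w1.png

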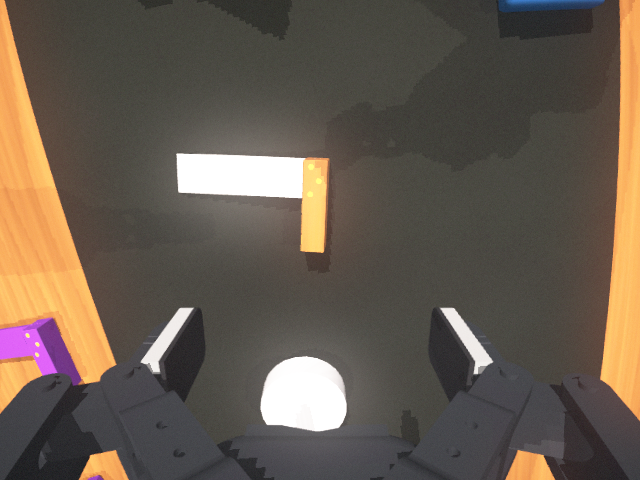

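The square shows stock corners at (303,158), (328,158), (302,251) and (324,252), and blade tip corners at (177,153) and (178,192).

```bash
python3 - <<'E'
from h import *
d=load('w1')
A=onz(d,[(303.5,158),(328.5,158),(302,251),(325,252)],25);B=onz(d,[(177,153),(178.5,192)],15.5)
print(A.round(1),B.round(1))
ang=lambda v:np.arctan2(v[1],v[0])
print('yaw from stock',ang(A[0]-A[2])-np.pi/2,ang(A[1]-A[3])-np.pi/2,'from blade tip',ang(B[0]-B[1])-np.pi/2,'edge',ang(A[0]-B[0]))
print(onz(load('side0'),[(370,371)],20))
E
```

```text
[[ 576.2 -156.1   25. ]
 [ 594.1 -158.9   25. ]
 [ 563.6 -225.8   25. ]
 [ 581.1 -229.3   25. ]] [[ 482.2 -138.1   15.5]
 [ 476.1 -167.1   15.5]]
yaw from stock -0.17825228319471043 -0.18209224107381883 from blade tip -0.20668402522130536 edge -0.18990332725075393
[[ 542.10823    -370.03945229   20.        ]]
```

servo_tool(increments=[{"offset": [-0.0025, 0.002, -0.02], "rotation": [0, 0, -0.03], "grip": 0.085}, {"offset": [0, 0, -0.035], "rotation": [0, 0, 0], "grip": 0.07}, {"offset": [0, 0, -0.035], "rotation": [0, 0, 0], "grip": 0.06}, {"offset": [0, 0, -0.02], "rotation": [0, 0, 0], "grip": 0.05}, {"offset": [0, 0, -0.0085], "rotation": [0, 0, 0], "grip": 0.04}, {"offset": [0, 0, 0], "rotation": [0, 0, 0], "grip": 0.03}, {"offset": [0, 0, 0], "rotation": [0, 0, 0], "grip": 0.03}])

```text
clock: 3.3
position: [579.0, -203.1, 17.4]
tcp_rot: [0.001, 0.767, 0.641, 0.001]
force: [0.4, -0.8, 0.4]
opening: 30.2
gripper_force: 0.0
```

servo_tool(increments=[{"offset": [-0.002, -0.001, -0.003], "rotation": [0, 0, 0], "grip": 0.03}, {"offset": [0, 0, 0], "rotation": [0, 0, 0], "grip": 0.01}, {"offset": [0, 0, 0], "rotation": [0, 0, 0], "grip": 0.0}, {"offset": [0, 0, 0], "rotation": [0, 0, 0], "grip": 0.0}, {"offset": [0, 0, 0], "rotation": [0, 0, 0], "grip": 0.0}, {"offset": [0, 0, 0], "rotation": [0, 0, 0], "grip": 0.0}])

```text
clock: 3.9
position: [575.6, -204.7, 13.0]
tcp_rot: [0.0, 0.768, 0.641, 0.0]
force: [0.3, -0.2, -0.1]
opening: 0.1
gripper_force: 0.0
```

servo_tool(increments=[{"offset": [0, 0, 0.02], "rotation": [0, 0, 0], "grip": 0.0}, {"offset": [0, 0, 0.035], "rotation": [0, 0, 0], "grip": 0.0}, {"offset": [0, 0, 0.04], "rotation": [0, 0, 0], "grip": 0.0}, {"offset": [0, 0, 0.04], "rotation": [0, 0, 0], "grip": 0.0}, {"offset": [0, 0, 0.04], "rotation": [0, 0, 0], "grip": 0.0}, {"offset": [0, 0, 0.035], "rotation": [0, 0, 0], "grip": 0.0}, {"offset": [0, 0, 0], "rotation": [0, 0, 0], "grip": 0.0}, {"offset": [0, 0, 0], "rotation": [0, 0, 0], "grip": 0.0}])

```text
clock: 4.7
position: [576.1, -204.8, 223.9]
tcp_rot: [0.001, 0.768, 0.641, 0.001]
force: [-0.6, 0.3, -0.8]
opening: 0.2
gripper_force: 0.0
```

```bash
python3 - <<'E'
from h import *
snap('wrist','w2')
E
```

```text
(no output)
```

View pics/w2.png

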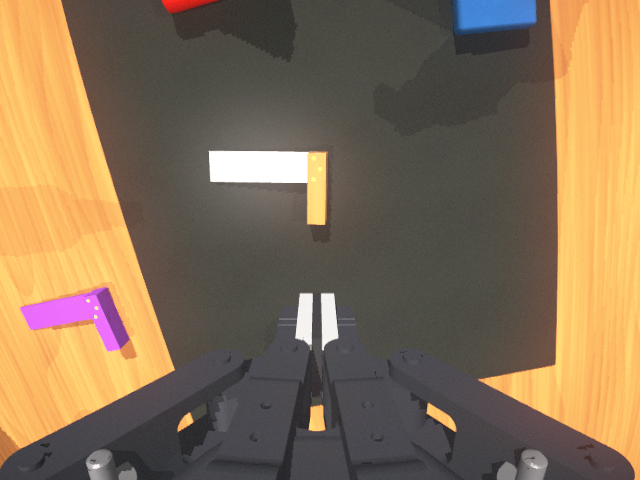

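```bash
python3 - <<'E'
from h import *
d=load('w2');s=telemetry.sense();print(s['position'],s['tcp_rot'],s['q'],s['clock'])
print(proj(d,s['position']),proj(d,[[576,-204.5,25],[576,-204,13]]))
R=np.array(d['R']);print('cam',-R.T@np.array(d['t']).ravel(),R[2])
print(onz(d,[(308,152),(328,152),(307,224),(326,225)],25).round(1))
a=snap('side','side2');b=snap('scene','scene2')
for c in(a,b): print(proj(c,s['position']))
def c(im,x,y,w,h): return cv2.resize(im[max(y,0):y+h,max(x,0):x+w],(400,400),interpolation=cv2.INTER_CUBIC)
p=proj(a,s['position'])[0].astype(int);q=proj(b,s['position'])[0].astype(int)
cv2.imwrite('pics/crop2.png',np.hstack([c(a['image'],p[0]-60,p[1]-60,120,120),c(b['image'],q[0]-60,q[1]-60,120,120)]))
E
```

```text
[ 575.17915636 -204.40811488  222.47987297] [-2.93033054e-04  7.67779945e-01  6.40713561e-01 -5.02720522e-05] [ 0.08874042  0.38019885  0.27258827  1.64629657 -0.11088672  1.13082271
  0.21022084] 4.75
[[315.67083723 277.0404984 ]] [[316.66155265 201.03360797]
 [316.55275752 198.29115223]]
cam [ 588.43186388 -132.64208752  402.72363327] [-0.05084397 -0.28493187 -0.95719837]
[[ 576.4 -156.6   25. ]
 [ 595.  -160.    25. ]
 [ 562.4 -225.6   25. ]
 [ 580.8 -230.    25. ]]
[[362.84581578 240.99387644]]
[[276.75442067 254.3962539 ]]
```

View pics/crop2.png

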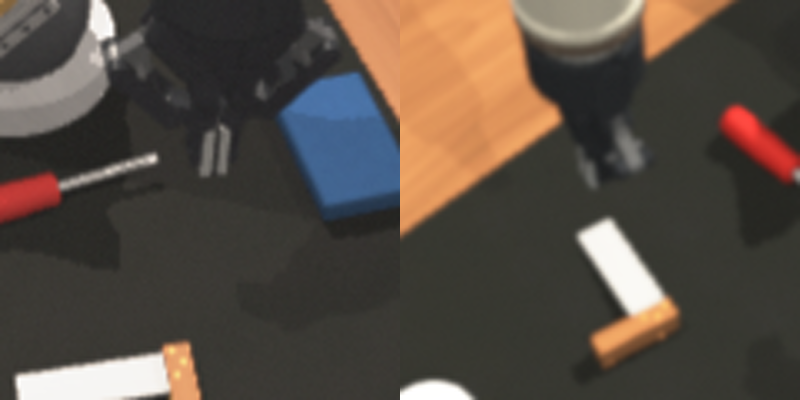

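```bash
python3 - <<'E'
from h import *
a,b,w=load('side2'),load('scene2'),load('w2')
print(tri(a,[(365.9,232.5)],b,[(281.5,247)]),tri(a,[(365.9,232.5)],w,[(318,293)]),tri(b,[(281.5,247)],w,[(318,293)]))
E
```

```text
[[ 580.17778776 -194.96155419  241.30191463]] [[ 578.10800325 -203.7410172   244.95906821]] [[ 580.46290822 -196.28058227  255.24347041]]
```

The reported TCP sits about 19 mm beyond the real fingertips, so the grip closed above the stock. I'll go lower in careful steps.

servo_tool(increments=[{"offset": [0, 0, -0.04], "rotation": [0, 0, 0], "grip": 0.05}, {"offset": [0, 0, -0.045], "rotation": [0, 0, 0], "grip": 0.05}, {"offset": [0, 0, -0.045], "rotation": [0, 0, 0], "grip": 0.05}, {"offset": [0, 0, -0.045], "rotation": [0, 0, 0], "grip": 0.05}, {"offset": [0, 0, -0.03], "rotation": [0, 0, 0], "grip": 0.05}, {"offset": [0, 0, -0.01], "rotation": [0, 0, 0], "grip": 0.05}, {"offset": [0, 0, -0.005], "rotation": [0, 0, 0], "grip": 0.05}, {"offset": [0, 0, 0], "rotation": [0, 0, 0], "grip": 0.05}, {"offset": [0, 0, 0], "rotation": [0, 0, 0], "grip": 0.05}])

```text
clock: 5.75
position: [577.0, -205.2, 4.5]
tcp_rot: [0.001, 0.768, 0.641, 0.001]
force: [-1.0, -0.6, 1.0]
opening: 50.0
gripper_force: 0.0
```

servo_tool(increments=[{"offset": [0, 0, -0.003], "rotation": [0, 0, 0], "grip": 0.05}, {"offset": [0, 0, -0.003], "rotation": [0, 0, 0], "grip": 0.05}, {"offset": [0, 0, 0], "rotation": [0, 0, 0], "grip": 0.03}, {"offset": [0, 0, 0], "rotation": [0, 0, 0], "grip": 0.01}, {"offset": [0, 0, 0], "rotation": [0, 0, 0], "grip": 0.0}, {"offset": [0, 0, 0], "rotation": [0, 0, 0], "grip": 0.0}, {"offset": [0, 0, 0], "rotation": [0, 0, 0], "grip": 0.0}])

```text
clock: 6.45
position: [575.6, -204.6, -3.1]
tcp_rot: [-0.0, 0.768, 0.641, 0.0]
force: [-0.3, 0.5, -0.2]
opening: -0.2
gripper_force: 0.0
```

```bash
python3 - <<'E'
from h import *
a=snap('side','side3');b=snap('scene','scene3');w=snap('wrist','w3')
def c(im,x,y,w,h,W,H): return cv2.resize(im[y:y+h,x:x+w],(W,H),interpolation=cv2.INTER_CUBIC)
cv2.imwrite('pics/crop3.png',np.hstack([np.vstack([c(a['image'],300,250,100,75,400,300),c(b['image'],240,240,80,60,400,300)]),c(w['image'],200,100,240,360,400,600)]))
s=telemetry.sense();print(proj(a,s['position']),proj(b,s['position']),proj(w,s['position']))
E
```

```text
[[356.36118082 307.44373686]] [[282.28166377 298.19455547]] [[317.66241207 278.55615124]]
```

View pics/crop3.png

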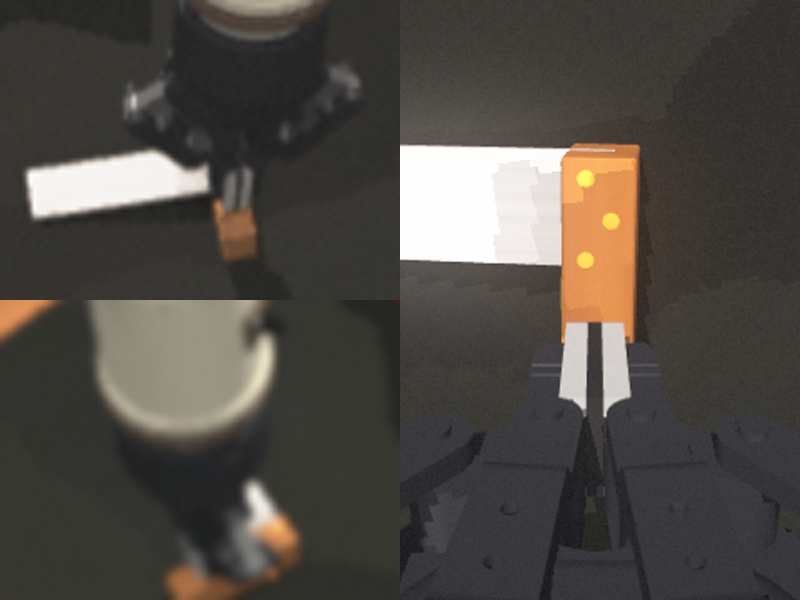

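servo_tool(increments=[{"offset": [0, 0, -0.002], "rotation": [0, 0, 0], "grip": 0.0}, {"offset": [0, 0, -0.001], "rotation": [0, 0, 0], "grip": 0.0}, {"offset": [0, 0, 0], "rotation": [0, 0, 0], "grip": 0.0}])

```text
clock: 6.9
position: [575.3, -204.5, -6.4]
tcp_rot: [-0.0, 0.768, 0.641, -0.0]
force: [-0.1, -0.4, 0.2]
opening: 0.1
gripper_force: 0.0
```

servo_tool(increments=[{"offset": [0, 0, -0.002], "rotation": [0, 0, 0], "grip": 0.0}, {"offset": [0, 0, -0.002], "rotation": [0, 0, 0], "grip": 0.0}, {"offset": [0, 0, 0], "rotation": [0, 0, 0], "grip": 0.0}])

```text
clock: 7.2
position: [577.1, -205.0, -9.4]
tcp_rot: [0.001, 0.768, 0.641, 0.001]
force: [1.1, -0.2, 5.2]
opening: -0.5
gripper_force: 2.4
```

servo_tool(increments=[{"offset": [0, 0, 0.01], "rotation": [0, 0, 0], "grip": 0.045}, {"offset": [0, 0, 0], "rotation": [0, 0, 0], "grip": 0.045}, {"offset": [0, 0, 0], "rotation": [0, 0, 0], "grip": 0.045}, {"offset": [0, 0, 0], "rotation": [0, 0, 0], "grip": 0.045}, {"offset": [0, 0, -0.01], "rotation": [0, 0, 0], "grip": 0.045}, {"offset": [0, 0, -0.006], "rotation": [0, 0, 0], "grip": 0.045}, {"offset": [0, 0, -0.006], "rotation": [0, 0, 0], "grip": 0.045}, {"offset": [0, 0, 0], "rotation": [0, 0, 0], "grip": 0.045}])

```text
clock: 8.0
position: [574.3, -204.2, -23.7]
tcp_rot: [-0.001, 0.768, 0.641, -0.001]
force: [0.8, 0.6, 0.1]
opening: 45.1
gripper_force: 0.0
```

servo_tool(increments=[{"offset": [0, 0, 0], "rotation": [0, 0, 0], "grip": 0.02}, {"offset": [0, 0, 0], "rotation": [0, 0, 0], "grip": 0.005}, {"offset": [0, 0, 0], "rotation": [0, 0, 0], "grip": 0.0}, {"offset": [0, 0, 0], "rotation": [0, 0, 0], "grip": 0.0}, {"offset": [0, 0, 0], "rotation": [0, 0, 0], "grip": 0.0}])

```text
clock: 8.5
position: [575.8, -204.7, -21.9]
tcp_rot: [0.0, 0.768, 0.641, 0.0]
force: [-0.1, -0.5, -0.4]
opening: 16.5
gripper_force: 60.0
```

servo_tool(increments=[{"offset": [0, 0, 0.02], "rotation": [0, 0, 0], "grip": 0.0}, {"offset": [0, 0, 0.04], "rotation": [0, 0, 0], "grip": 0.0}, {"offset": [0, 0, 0.04], "rotation": [0, 0, 0], "grip": 0.0}, {"offset": [0, 0, 0.04], "rotation": [0, 0, 0], "grip": 0.0}, {"offset": [0, 0, 0.04], "rotation": [0, 0, 0], "grip": 0.0}, {"offset": [0, 0, 0.04], "rotation": [0, 0, 0], "grip": 0.0}, {"offset": [-0.004, 0.03, 0.01], "rotation": [0, 0, 0.028], "grip": 0.0}, {"offset": [-0.004, 0.03, 0.01], "rotation": [0, 0, 0.028], "grip": 0.0}, {"offset": [-0.004, 0.03, 0.01], "rotation": [0, 0, 0.028], "grip": 0.0}, {"offset": [-0.004, 0.03, 0.01], "rotation": [0, 0, 0.028], "grip": 0.0}, {"offset": [-0.004, 0.03, 0.01], "rotation": [0, 0, 0.028], "grip": 0.0}, {"offset": [-0.004, 0.03, 0.01], "rotation": [0, 0, 0.028], "grip": 0.0}, {"offset": [-0.004, 0.03, 0.01], "rotation": [0, 0, 0.028], "grip": 0.0}, {"offset": [-0.004, 0.03, 0.01], "rotation": [0, 0, 0.028], "grip": 0.0}, {"offset": [-0.004, 0.02, 0.002], "rotation": [0, 0, 0.028], "grip": 0.0}, {"offset": [0, 0.015, 0], "rotation": [0, 0, 0.026], "grip": 0.0}, {"offset": [0, 0, 0], "rotation": [0, 0, 0], "grip": 0.0}, {"offset": [0, 0, 0], "rotation": [0, 0, 0], "grip": 0.0}, {"offset": [0, 0, 0], "rotation": [0, 0, 0], "grip": 0.0}])

```text
clock: 10.4
position: [539.6, 68.2, 279.3]
tcp_rot: [0.0, 0.673, 0.74, -0.001]
force: [0.3, 1.6, -0.8]
opening: 16.8
gripper_force: 59.9
```

```bash
python3 - <<'E'
from h import *
d=snap('wrist','w4'); s=telemetry.sense();print(s['position'],s['tcp_rot'],s['opening'],s['force'])
E
```

```text
[539.64348226  68.32194437 279.42177496] [ 2.76991366e-05  6.72749880e-01  7.39869768e-01 -5.69325339e-04] 16.28829589010914 [-0.30636385 -1.25559079 -2.27845282]
```

View pics/w4.png

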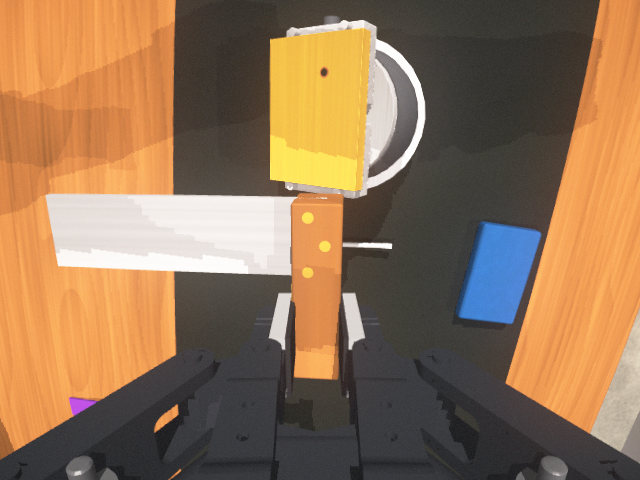

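In the wrist view the plate corners are about (371,28), (361,192), (271,181) and (271,38), with the hole at (323.5,72). The square is held with its heel at (293–343,200).

```bash
cat >> h.py <<'E'
from scipy.optimize import least_squares
from scipy.spatial.transform import Rotation as Ro
P=np.array([[45,60,0],[45,-60,0],[-45,-60,0],[-45,60,0]],float)
def T(p): return Ro.from_euler('ZY',p[3:5]).as_matrix()
def pts(p): return P@T(p).T+p[:3]
E
python3 - <<'E'
from h import *
d=load('w4');im=d['image'];g=im[0:197].copy()
hsv=cv2.cvtColor(g,cv2.COLOR_BGR2HSV)
m=cv2.inRange(hsv,(20,120,90),(32,255,255));m[:,:255]=0;m[:,390:]=0
m=cv2.morphologyEx(m,cv2.MORPH_CLOSE,np.ones((7,7)))
m=cv2.morphologyEx(m,cv2.MORPH_OPEN,np.ones((5,5)))
c=max(cv2.findContours(m,cv2.RETR_EXTERNAL,cv2.CHAIN_APPROX_NONE)[0],key=cv2.contourArea)
q=cv2.approxPolyDP(c,8,True)[:,0];print(q.tolist())
# refine: fit lines to contour pts between corners
C=c[:,0].astype(float)
def near(t): return min(range(len(q)),key=lambda i:np.linalg.norm(q[i]-t))
cs=[q[near(t)].astype(float) for t in((371,28),(361,192),(271,181),(271,38))]
L=[]
for i in range(4):
    a,b=cs[i],cs[(i+1)%4];u=(b-a)/np.linalg.norm(b-a);s=(C-a)@u;o=np.abs((C-a)@np.array([-u[1],u[0]]))
    k=(s>12)&(s<np.linalg.norm(b-a)-12)&(o<4)
    l=cv2.fitLine(C[k].astype(np.float32),cv2.DIST_HUBER,0,.01,.01).ravel();L.append(np.cross([l[2],l[3],1],[l[2]+l[0],l[3]+l[1],1]))
u=[]
for i in range(4):
    x=np.cross(L[i-1],L[i]);u.append(x[:2]/x[2])
u=np.array(u);print(u.round(1).tolist())
gry=cv2.cvtColor(g,cv2.COLOR_BGR2GRAY)[60:85,310:337];mm=cv2.moments((gry<90).astype(np.uint8));h=(310+mm['m10']/mm['m00'],60+mm['m01']/mm['m00']);print('hole px',h,mm['m00'])
S=load('side0')
ud=np.array([(296,141.6),(314.4,172.4),(285,195.5),(268.6,164.4)])
def sol(f,x0):
    r=least_squares(f,x0);return r
r=sol(lambda p:(proj(d,pts(p))-u).ravel(),[530,153,120,.1,-.54]);print('free',r.x.round(3),r.cost)
def vp(v): # vise x,y,yaw,tilt ; ball centre z 69, R66
    p=np.r_[0,0,0,v[2],v[3]];n=T(p)[:,2];p[:3]=np.array([v[0],v[1],69])+66*n;return p
rv=sol(lambda v:(proj(d,pts(vp(v)))-u).ravel(),[563,156,.1,-.54]);print('vise',vp(rv.x).round(3),rv.cost,rv.x)
rj=sol(lambda p:np.r_[(proj(d,pts(p))-u).ravel(),(proj(S,pts(p))-ud).ravel()],[530,153,120,.1,-.54]);print('joint',rj.x.round(3),rj.cost)
for p in(r.x,vp(rv.x),rj.x): print('hole',((plane(d,h,p[:3],T(p)[:,2])-p[:3])@T(p)).round(1))
# predicted square
pos=np.array([539.6,68.3,279.4]);Rt=Ro.from_quat([.67275,.73987,-.0006,0]).as_matrix()
xs=Rt[:,1];xs=-xs if xs[0]>0 else xs;zs=-Rt[:,2];ys=np.cross(zs,xs)
f=lambda a:pos+(a[0]+9)*xs+(a[1]-47.7)*ys+(a[2]+36)*zs
Q=[(0,0,11),(-18,0,11),(0,0,1.5),(100,0,1.5),(100,30,1.5)];print(proj(d,[f(a) for a in Q]).round(1).tolist())
E
```

```text
[[367, 30], [271, 40], [270, 179], [361, 188]]
[[369.8, 26.9], [360.8, 191.1], [269.8, 178.6], [271.5, 39.3]]
hole px (323.46666666666664, 71.86666666666667) 30.0
free [ 5.29171e+02  1.50670e+02  1.24883e+02  6.40000e-02 -5.48000e-01] 2.7408106622293884
vise [ 5.29164e+02  1.50648e+02  1.25263e+02  6.40000e-02 -5.50000e-01] 2.7590601205659904 [ 5.63596632e+02  1.52865192e+02  6.43126672e-02 -5.50117503e-01]
joint [ 5.29240e+02  1.50719e+02  1.21530e+02  6.70000e-02 -5.43000e-01] 6.614977826625839
hole [[ 7.2 30.5  0. ]]
hole [[ 7.2 30.5 -0. ]]
hole [[ 7.2 30.9  0. ]]
[[292.1, 201.5], [344.8, 201.5], [293.7, 196.5], [33.7, 198.6], [48.4, 271.9]]
```

```bash
cat >> h.py <<'E'
def vp(v):
    p=np.r_[0,0,0,v[2],v[3]];n=T(p)[:,2];p[:3]=np.array([v[0],v[1],69])+66*n;return p
E
python3 - <<'E'
from h import *
d=load('w4');S=load('scene0')
u=np.array([[369.8,26.9],[360.8,191.1],[269.8,178.6],[271.5,39.3],[323.47,71.87]])
def M(p,hy):
    X=np.array([[45,60,-12],[45,-60,-12],[-45,-60,0],[-45,60,0],[12,hy,0]]);return X@T(p).T+p[:3]
r=least_squares(lambda v:(proj(d,M(v[:5],v[5]))-u).ravel(),[530,153,120,.1,-.54,30]);print('free',r.x.round(3),r.cost,r.fun.reshape(-1,2).round(1).tolist())
r=least_squares(lambda v:(proj(d,M(vp(v[:4]),v[4]))-u).ravel(),[563,153,.1,-.54,30]);p=vp(r.x);print('vise',p.round(3),r.x.round(3),r.cost,r.fun.reshape(-1,2).round(1).tolist())
w=lambda X:(np.array(X)@T(p).T+p[:3]).round(1)
print('upper edge pts px',proj(d,w([[45,60,0],[45,-60,0]])))
print('axes',T(p).round(3).tolist())
hy=r.x[4]
pos,q=np.array([539.6,68.3,279.4]),[.67275,.73987,-.0006,0]
Rt=Ro.from_quat(q).as_matrix(); Rp=T(p)
Rg=np.c_[-Rp[:,1]*-1,Rp[:,0],-Rp[:,2]]   # tool x=+plate y?, y=plate x, z=-plate z
print(np.linalg.det(Rg),Rt.round(2).tolist())
print('rot needed',Ro.from_matrix(Rg@Rt.T).as_rotvec().round(3))
for off in((0,0,0),(25,0,25),(10,0,6)): print(off,'TCP target',w([54+off[0],hy-47.7+off[1],-34.5+off[2]]))
E
```

```text
free [ 5.25431e+02  1.50443e+02  1.29097e+02  6.30000e-02 -6.88000e-01
  2.95410e+01] 2.3529896454347923 [[0.2, 0.9], [-0.3, -0.4], [0.9, 0.8], [-0.2, -1.3], [-0.6, -0.0]]
vise [ 5.25661e+02  1.50885e+02  1.21711e+02  6.50000e-02 -6.46000e-01] [ 5.65297e+02  1.53464e+02  6.50000e-02 -6.46000e-01  3.00450e+01] 9.314979825067278 [[-0.0, 3.1], [-0.0, -2.8], [0.8, -0.5], [-0.6, -0.4], [-0.1, -0.0]]
upper edge pts px [[361.48915862  26.52049152]
 [352.9652572  189.98348208]]
axes [[0.797, -0.065, -0.601], [0.052, 0.998, -0.039], [0.602, 0.0, 0.799]]
1.0000000000000002 [[-0.09, 1.0, -0.0], [1.0, 0.09, -0.0], [-0.0, -0.0, -1.0]]
rot needed [ 0.052 -0.645 -0.029]
(0, 0, 0) TCP target [590.6 137.4 126.7]
(25, 0, 25) TCP target [595.5 137.7 161.7]
(10, 0, 6) TCP target [594.9 137.7 137.5]
```

```bash
python3 - <<'E'
from h import *
im=load('w4')['image'].astype(float)
# average along the slanted right edge (from (369.8,26.9) to (360.8,191.1))
for r0,r1 in((45,75),(85,115),(120,150)):
    acc=[]
    for r in range(r0,r1):
        e=369.8-9*(r-26.9)/164.2
        acc.append([cv2.getRectSubPix(im[:,:,k].astype(np.float32),(1,1),(e+o,float(r)))[0,0] for o in range(-16,5) for k in(2,1,0)])
    print(np.mean(acc,0).reshape(-1,3).round(0).astype(int).tolist())
E
```

```text
[[245, 194, 80], [244, 193, 79], [243, 193, 78], [244, 194, 80], [245, 195, 79], [243, 193, 79], [242, 190, 79], [241, 188, 79], [241, 188, 79], [246, 201, 83], [239, 188, 77], [236, 182, 75], [238, 184, 75], [239, 187, 77], [240, 188, 80], [239, 185, 78], [238, 188, 88], [223, 192, 140], [211, 198, 189], [211, 199, 193], [210, 199, 192]]
[[246, 197, 78], [245, 197, 78], [245, 197, 79], [246, 197, 79], [246, 197, 79], [245, 196, 80], [244, 194, 80], [244, 193, 80], [244, 193, 81], [247, 202, 83], [244, 195, 80], [239, 186, 76], [240, 187, 76], [241, 189, 78], [241, 189, 80], [241, 189, 79], [238, 189, 86], [215, 180, 131], [194, 178, 166], [196, 184, 177], [203, 191, 185]]
[[246, 197, 79], [246, 199, 79], [246, 199, 79], [246, 198, 79], [246, 197, 79], [245, 195, 79], [245, 194, 80], [245, 194, 81], [245, 195, 81], [247, 200, 82], [245, 198, 81], [239, 186, 76], [240, 187, 76], [241, 188, 77], [241, 189, 77], [242, 190, 78], [240, 194, 98], [231, 202, 156], [222, 209, 198], [222, 211, 204], [222, 210, 204]]
```

```bash
cat > fit.py <<'E'
from h import *
d=load('w4')
X0=np.array([[45,60,0],[45,-60,0],[-45,-60,0],[-45,60,0],[12,0,0],[45,60,-12],[45,-60,-12]],float)
u=np.array([[363.8,27.7],[354.8,190.3],[269.8,178.6],[271.3,39.3],[323.47,71.87],[370.3,27],[361.3,191]])
W=np.ones((7,2));W[5:,1]=0
def M(p,hy):
    X=X0.copy();X[4,1]=hy;return X@T(p).T+p[:3]
def go():
    r1=least_squares(lambda v:((proj(d,M(v[:5],v[5]))-u)*W).ravel(),[530,153,120,.1,-.54,30])
    r2=least_squares(lambda v:((proj(d,M(vp(v[:4]),v[4]))-u)*W).ravel(),[563,153,.1,-.54,30])
    return r1,r2
E
python3 - <<'E'
from fit import *
r1,r2=go()
print(r1.x.round(3),r1.fun.reshape(-1,2).round(1).tolist());p=vp(r2.x);print(p.round(3),r2.x.round(3),r2.fun.reshape(-1,2).round(1).tolist())
for p,hy in((r1.x[:5],r1.x[5]),(p,r2.x[4])):
    w=lambda X:(np.array(X)@T(p).T+p[:3]).round(1)
    Rp=T(p);Rg=np.c_[Rp[:,1],Rp[:,0],-Rp[:,2]];Rt=Ro.from_quat([.67275,.73987,-.0006,0]).as_matrix()
    print('rot',Ro.from_matrix(Rg@Rt.T).as_rotvec().round(3))
    for off in((0,0,0),(25,0,25),(8,0,8)): print(off,'TCP target',w([54+off[0],hy-47.7+off[1],-34.5+off[2]]))
    print('side',proj(load('side0'),M(p,hy)[:5]).round(1).tolist())
print(T(p).round(3).tolist())
E
```

```text
[ 5.26169e+02  1.50505e+02  1.21244e+02  6.30000e-02 -6.17000e-01
  3.05670e+01] [[-0.7, 0.1], [-0.6, -0.0], [0.3, -0.1], [-0.7, -0.1], [0.9, 0.0], [0.6, 0.0], [0.2, -0.0]]
[ 5.26149e+02  1.50425e+02  1.22576e+02  6.30000e-02 -6.24000e-01] [ 5.64617e+02  1.52847e+02  6.30000e-02 -6.24000e-01  3.04760e+01] [[-0.7, -0.3], [-0.7, 0.4], [0.3, 0.2], [-0.6, -0.2], [0.8, 0.0], [0.7, 0.0], [0.3, -0.0]]
rot [ 0.049 -0.615 -0.031]
(0, 0, 0) TCP target [591.1 137.4 124.3]
(25, 0, 25) TCP target [597.1 137.8 159.2]
(8, 0, 8) TCP target [593.  137.6 135.5]
side [[294.8, 141.4], [312.1, 171.4], [283.5, 195.3], [268.1, 164.3], [288.8, 157.0]]
rot [ 0.05  -0.623 -0.031]
(0, 0, 0) TCP target [591.1 137.3 126.1]
(25, 0, 25) TCP target [596.8 137.6 161. ]
(8, 0, 8) TCP target [592.9 137.4 137.3]
side [[294.8, 140.9], [312.0, 171.0], [283.6, 195.0], [268.2, 164.0], [288.8, 156.6]]
[[0.81, -0.063, -0.583], [0.051, 0.998, -0.037], [0.584, -0.0, 0.812]]
```

servo_tool(increments=[{"offset": [0.008, 0.0115, 0], "rotation": [0.007, -0.089, -0.004], "grip": 0.0}, {"offset": [0.008, 0.0115, 0], "rotation": [0.007, -0.089, -0.004], "grip": 0.0}, {"offset": [0.008, 0.0115, 0], "rotation": [0.007, -0.089, -0.004], "grip": 0.0}, {"offset": [0.008, 0.0115, 0], "rotation": [0.007, -0.089, -0.004], "grip": 0.0}, {"offset": [0.009, 0.0115, 0], "rotation": [0.007, -0.089, -0.005], "grip": 0.0}, {"offset": [0.009, 0.0115, 0], "rotation": [0.007, -0.089, -0.005], "grip": 0.0}, {"offset": [0, 0, 0], "rotation": [0.007, -0.087, -0.005], "grip": 0.0}, {"offset": [0, 0, -0.03], "rotation": [0, 0, 0], "grip": 0.0}, {"offset": [0, 0, -0.03], "rotation": [0, 0, 0], "grip": 0.0}, {"offset": [0, 0, -0.03], "rotation": [0, 0, 0], "grip": 0.0}, {"offset": [0, 0, -0.02], "rotation": [0, 0, 0], "grip": 0.0}, {"offset": [0, 0, 0], "rotation": [0, 0, 0], "grip": 0.0}, {"offset": [0, 0, 0], "rotation": [0, 0, 0], "grip": 0.0}, {"offset": [0, 0, 0], "rotation": [0, 0, 0], "grip": 0.0}])

```text
clock: 11.85
position: [590.8, 139.4, 171.6]
tcp_rot: [0.211, 0.651, 0.694, 0.224]
force: [-0.0, 0.1, -1.0]
opening: 16.2
gripper_force: 59.9
```

```bash
python3 - <<'E'
from fit import *
r1,r2=go();p=vp(r2.x);hy=r2.x[4]
w=snap('wrist','w5');s=telemetry.sense();print(s['position'].round(1),s['tcp_rot'],s['opening'],s['force'])
Rp=T(p);Rg=np.c_[Rp[:,1],Rp[:,0],-Rp[:,2]];q=s['tcp_rot'];Rt=Ro.from_quat([q[1],q[2],q[3],q[0]]).as_matrix()
print('rot left',Ro.from_matrix(Rg@Rt.T).as_rotvec().round(3),'TCP in plate',((s['position']-p[:3])@Rp).round(1),'want x',54,hy-47.7,-34.5)
print('pred corners',proj(w,M(p,hy)[:5]).round(0).tolist())
xs=-Rt[:,1];zs=-Rt[:,2];ys=np.cross(zs,xs);f=lambda a:s['position']+(a[0]+9)*xs+(a[1]-47.7)*ys+(a[2]+36)*zs
print(proj(w,[f(a) for a in [(0,0,11),(-18,0,11),(0,0,1.5),(100,0,1.5),(100,30,1.5)]]).round(0).tolist())
E
```

```text
[590.8 139.5 171.8] [0.21090941 0.65064559 0.69425551 0.22402417] 16.264601415722247 [ 0.09856639  0.48013351 -2.24582611]
rot left [ 0.001  0.002 -0.002] TCP in plate [ 80.5 -15.    2.7] want x 54 -17.223719472119903 -34.5
pred corners [[237.0, 120.0], [250.0, 354.0], [89.0, 351.0], [47.0, 125.0], [171.0, 186.0]]
[[290.0, 201.0], [343.0, 201.0], [292.0, 196.0], [32.0, 198.0], [47.0, 272.0]]
```

View pics/w5.png

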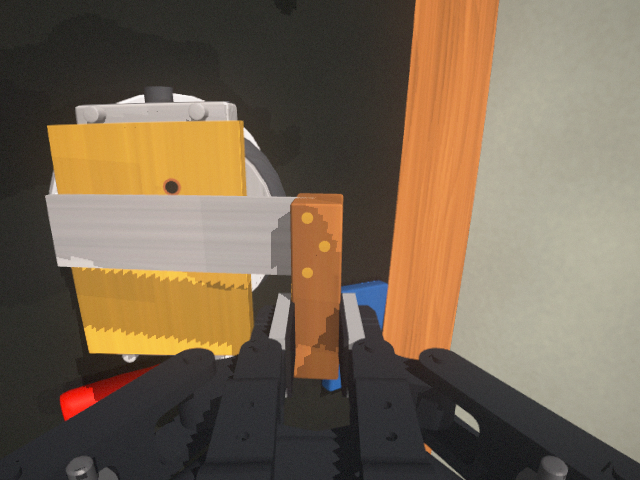

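The view shows the square aligned over the plate: hole (172,187), blade outer edge on row ~196, blade tip (46,195)/(57,267), upper plate edge at column ~243. Next I'll solve for the square's pose in the tool frame.

```bash
cat > sq.py <<'E'
from fit import *
def grad(im,p0,dr,n=9):
    # strongest gradient along dr about p0
    g=np.array([[cv2.getRectSubPix(im,(1,1),(float(p0[0]+dr[0]*t),float(p0[1]+dr[1]*t)))[0,0] for t in np.arange(-n,n+.1,.5)]],float)[0]
    e=np.abs(g[2:]-g[:-2]);k=e.argmax();return (np.arange(-n,n+.1,.5)[1:-1])[k]
def square_fit(w,s):
    im=cv2.GaussianBlur(cv2.cvtColor(w['image'],cv2.COLOR_BGR2GRAY),(3,3),0)
    q=s['tcp_rot'];Rt=Ro.from_quat([q[1],q[2],q[3],q[0]]).as_matrix()
    obs=[]
    for x in (70,110,150,200,250): obs.append(('v',x,196+grad(im,(x,196),(0,1),6)))
    for y in (205,225,245,258): obs.append(('tip',46+(y-195)*.155+grad(im,(46+(y-195)*.155,y),(1,0),6),y))
    for x in (75,110,150,200): r=267+(x-58)*.033;obs.append(('in',x,r+grad(im,(x,r),(0,1),6)))
    for x in(305,318,330): obs.append(('toe',x,378+grad(im,(x,378),(0,1),6)))
    return Rt,obs
E
python3 - <<'E'
from sq import *
w=load('w5');s=telemetry.sense()
Rt,obs=square_fit(w,s);print([(o[0],round(o[1],1),round(o[2],1)) for o in obs])
f=lambda o:np.array([(x,y) for a,x,y in obs if a==o],float)
line=lambda P:cv2.fitLine(P.astype(np.float32),cv2.DIST_HUBER,0,.01,.01).ravel()
segs={'v':((10,0,1.5),(100,0,1.5)),'in':((10,30,1.5),(100,30,1.5)),'tip':((100,0,1.5),(100,30,1.5)),'toe':((0,70,11),(-18,70,11))}
def model(v,a):
    R=Rt@Ro.from_rotvec(v[3:]).as_matrix();xs=-R[:,1];zs=-R[:,2];ys=np.cross(zs,xs);a=np.array(a)
    return s['position']+np.outer(a[:,0]+9,xs)+np.outer(a[:,1]-47.7-v[1],ys)+np.outer(a[:,2]+36-v[2],zs)-v[0]*xs
def res(v):
    out=[]
    for k,(a,b) in segs.items():
        q=proj(w,model(v,[a,b]));t=(q[1]-q[0])/np.linalg.norm(q[1]-q[0]);out+=list((f(k)-q[0])@np.array([-t[1],t[0]]))
    # stock side edges
    for k,(a,b,c) in {'i':((0,30,11),(0,66,11),293.5),'o':((-18,5,11),(-18,30,11),343)}.items():
        q=proj(w,model(v,[a,b]));out.append(q.mean(0)[0]-c)
    return np.r_[out,np.array(v[3:])*10]
r=least_squares(res,np.zeros(6),loss='soft_l1');print(r.x.round(3),r.fun.round(1))
r1,r2=go();p=vp(r2.x);O=model(r.x,[(0,0,0),(100,0,0)]);print('square origin, tip in plate',((O-p[:3])@T(p)).round(1),'want 45',r2.x[4],1.5)
h=((plane(w,(172,187),p[:3],T(p)[:,2])-p[:3])@T(p));print('hole seen',h.round(1))
E
```

```text
[('v', 70, np.float64(193.5)), ('v', 110, np.float64(193.5)), ('v', 150, np.float64(194.0)), ('v', 200, np.float64(194.5)), ('v', 250, np.float64(197.5)), ('tip', np.float64(46.6), 205), ('tip', np.float64(49.6), 225), ('tip', np.float64(53.2), 245), ('tip', np.float64(55.8), 258), ('in', 75, np.float64(266.6)), ('in', 110, np.float64(270.7)), ('in', 150, np.float64(275.5)), ('in', 200, np.float64(271.7)), ('toe', 305, np.float64(377.5)), ('toe', 318, np.float64(378.5)), ('toe', 330, np.float64(379.5))]
[ 2.713 -1.534 -0.96  -0.051 -0.028  0.011] [ 0.7  1.2  1.1  1.2 -1.2 -0.1 -3.  -6.4 -0.8  0.1  0.2 -0.2 -0.6 -0.7
 -0.2  0.3 -0.2  0.6 -0.5 -0.3  0.1]
square origin, tip in plate [[ 72.8  32.3  37.9]
 [-27.1  33.1  32.7]] want 45 30.4762805278801 1.5
hole seen [[12.4 30.   0. ]]
```

servo_tool(increments=[{"offset": [0, -0.001, -0.01], "rotation": [0, 0.04, 0], "grip": 0.0}, {"offset": [0, -0.001, -0.01], "rotation": [0, 0, 0], "grip": 0.0}, {"offset": [0, 0, -0.01], "rotation": [0, 0, 0], "grip": 0.0}, {"offset": [0, 0, -0.004], "rotation": [0, 0, 0], "grip": 0.0}, {"offset": [0, 0, 0], "rotation": [0, 0, 0], "grip": 0.0}, {"offset": [0, 0, 0], "rotation": [0, 0, 0], "grip": 0.0}])

```text
clock: 12.5
position: [590.4, 137.4, 137.1]
tcp_rot: [0.197, 0.655, 0.699, 0.211]
force: [0.8, 0.2, -0.7]
opening: 16.1
gripper_force: 59.9
```

servo_tool(increments=[{"offset": [0.001, 0, -0.002], "rotation": [0, 0, 0], "grip": 0.0}, {"offset": [0, 0, 0], "rotation": [0, 0, 0], "grip": 0.0}])

```text
clock: 12.7
position: [591.0, 137.5, 134.5]
tcp_rot: [0.197, 0.655, 0.699, 0.21]
force: [0.2, -0.7, -0.9]
opening: 16.3
gripper_force: 59.9
```

servo_tool(increments=[{"offset": [0.0012, 0, -0.0016], "rotation": [0, 0, 0], "grip": 0.0}, {"offset": [0.0012, 0, -0.0016], "rotation": [0, 0, 0], "grip": 0.0}, {"offset": [0, 0, 0], "rotation": [0, 0, 0], "grip": 0.0}])

```text
clock: 13.0
position: [593.2, 137.4, 130.7]
tcp_rot: [0.196, 0.655, 0.699, 0.21]
force: [-0.7, 0.2, 0.8]
opening: 16.5
gripper_force: 59.0
```

servo_tool(increments=[{"offset": [0.0006, 0, -0.0008], "rotation": [0, 0, 0], "grip": 0.0}, {"offset": [0.0006, 0, -0.0008], "rotation": [0, 0, 0], "grip": 0.0}, {"offset": [0, 0, 0], "rotation": [0, 0, 0], "grip": 0.0}])

```text
clock: 13.3
position: [594.3, 137.4, 129.1]
tcp_rot: [0.196, 0.655, 0.699, 0.21]
force: [-0.2, -0.1, 1.4]
opening: 16.3
gripper_force: 57.9
```

servo_tool(increments=[{"offset": [0.0006, 0, -0.0008], "rotation": [0, 0, 0], "grip": 0.0}, {"offset": [0.0006, 0, -0.0008], "rotation": [0, 0, 0], "grip": 0.0}, {"offset": [0, 0, 0], "rotation": [0, 0, 0], "grip": 0.0}])

```text
clock: 13.6
position: [595.3, 137.4, 127.6]
tcp_rot: [0.196, 0.655, 0.699, 0.21]
force: [-4.7, -0.3, 5.7]
opening: 16.5
gripper_force: 61.3
```

```bash
python3 - <<'E'
from sq import *
w=snap('wrist','w6');snap('side','s6');s=telemetry.sense();r1,r2=go();p=vp(r2.x);hy=r2.x[4]
print(s['position'].round(1),s['force'].round(1),s['torque'].round(2),'TCP in plate',((s['position']-p[:3])@T(p)).round(1))
print(proj(w,M(p,hy)).round(0).tolist())
a=w['image'];b=load('s6')['image']
cv2.imwrite('pics/crop6.png',np.hstack([cv2.resize(a[100:400,30:370],(500,441)),cv2.resize(b[120:220,240:340],(300,300),interpolation=cv2.INTER_CUBIC)] if 0 else [cv2.resize(a[100:400,30:370],(500,441)),cv2.copyMakeBorder(cv2.resize(b[125:205,250:330],(300,300),interpolation=cv2.INTER_CUBIC),0,141,0,0,cv2.BORDER_CONSTANT)]))
E
```

```text
[595.3 137.4 127.6] [-4.3 -0.5  4.2] [-0.16  0.99 -0.05] TCP in plate [ 58.3 -17.4 -35.7]
[[275.0, 112.0], [283.0, 398.0], [91.0, 388.0], [40.0, 118.0], [190.0, 194.0], [279.0, 113.0], [286.0, 381.0]]
```

View pics/crop6.png

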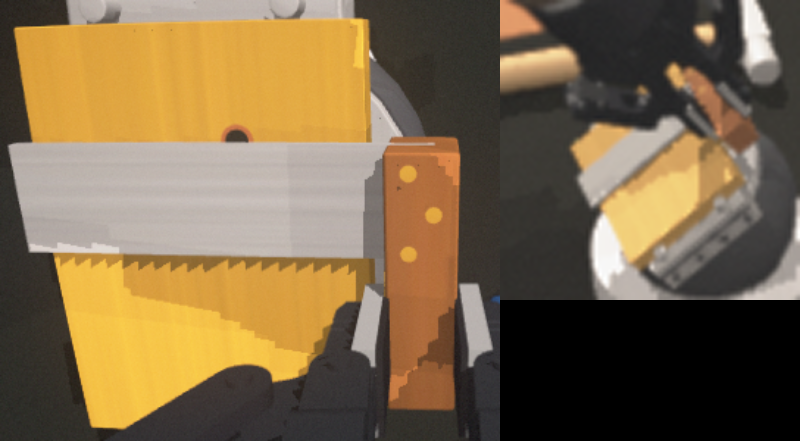

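Blade is lying on the plate with the stock about 4 mm off the edge. The hole rim's arc shows at crop (235,125–143), with the edge at crop row ~143, so the edge is nearly on the hole's middle. I'll measure it numerically.

```bash
cat > hm.py <<'E'
from sq import *
r1,r2=go();p=vp(r2.x)
def toplate(w,uv,z): 
    n=T(p)[:,2];return ((plane(w,uv,p[:3]+z*n,n)-p[:3])@T(p))
def meas(w,c0,r0):
    im=w['image'];hsv=cv2.cvtColor(im,cv2.COLOR_BGR2HSV)
    sub=hsv[r0-25:r0+12,c0-22:c0+22]
    m=((sub[...,0]<17)&(sub[...,1]>90))|(sub[...,2]<95)
    ys,xs=np.nonzero(m);print('rim px n',len(ys),'cols',xs.min()+c0-22,xs.max()+c0-22,'rows',ys.min()+r0-25,ys.max()+r0-25)
    C=max(cv2.findContours(m.astype(np.uint8),cv2.RETR_EXTERNAL,cv2.CHAIN_APPROX_NONE)[0],key=cv2.contourArea)[:,0]+[c0-22,r0-25]
    X=toplate(w,C[C[:,1]<C[:,1].max()-1],0)[:,:2]
    r=least_squares(lambda v:np.hypot(X[:,0]-v[0],X[:,1]-v[1])-v[2],[12,30,4]);print('hole centre plate',r.x.round(2))
    g=im.mean(2)
    for a,b in((c0-40,c0-22),(c0+22,c0+40)): print((a+b)/2,g[r0-6:r0+10,a:b].mean(1).round(0).astype(int).tolist(),'sat',hsv[r0-6:r0+10,a:b,1].mean(1).round(0).astype(int).tolist(),'rows from',r0-6)
E
python3 - <<'E'
from hm import *
w=load('w6');meas(w,190,197)
for z in(0,3): print(z,[toplate(w,(c,r),z)[0].round(2).tolist() for c,r in((160,197),(220,197),(190,198))])
E
```

```text
rim px n 214 cols 174 202 rows 184 196
hole centre plate [12.18 30.15  4.17]
159.0 [154, 154, 152, 152, 152, 170, 186, 188, 188, 188, 189, 187, 185, 184, 184, 184] sat [178, 177, 178, 176, 177, 111, 36, 21, 22, 20, 21, 22, 22, 22, 22, 22] rows from 191
221.0 [151, 151, 151, 151, 150, 167, 189, 190, 189, 190, 191, 189, 186, 185, 184, 184] sat [177, 176, 176, 177, 178, 122, 32, 21, 18, 20, 20, 21, 21, 19, 22, 21] rows from 191
0 [[-0.01, 29.48, 0.0], [23.45, 29.56, -0.0], [11.8, 29.13, -0.0]]
3 [[1.36, 30.03, 3.0], [24.33, 30.11, 3.0], [12.93, 29.69, 3.0]]
```

servo_tool(increments=[{"offset": [-0.0008, 0.0002, -0.0006], "rotation": [0, 0, 0], "grip": 0.0}, {"offset": [-0.0008, 0, -0.0006], "rotation": [0, 0, 0], "grip": 0.0}, {"offset": [-0.0008, 0, -0.0006], "rotation": [0, 0, 0], "grip": 0.0}, {"offset": [0, 0, 0], "rotation": [0, 0, 0], "grip": 0.0}])

```text
clock: 14.1
position: [594.5, 137.6, 127.2]
tcp_rot: [0.197, 0.655, 0.699, 0.211]
force: [-0.4, -0.5, 6.5]
opening: 16.3
gripper_force: 62.6
```

servo_tool(increments=[{"offset": [-0.0008, -0.0001, -0.0006], "rotation": [0, 0, 0], "grip": 0.0}, {"offset": [-0.0004, 0, -0.0003], "rotation": [0, 0, 0], "grip": 0.0}, {"offset": [0, 0, 0], "rotation": [0, 0, 0], "grip": 0.0}])

```text
clock: 14.4
position: [593.6, 137.8, 126.7]
tcp_rot: [0.197, 0.655, 0.698, 0.211]
force: [-1.0, -0.3, 7.4]
opening: 16.4
gripper_force: 63.2
```

servo_tool(increments=[{"offset": [-0.0008, 0, -0.0006], "rotation": [0, 0, 0], "grip": 0.0}, {"offset": [-0.0008, 0, -0.0006], "rotation": [0, 0, 0], "grip": 0.0}, {"offset": [-0.0008, -0.0001, -0.0006], "rotation": [0, 0, 0], "grip": 0.0}, {"offset": [0, 0, 0], "rotation": [0, 0, 0], "grip": 0.0}, {"offset": [0, 0, 0], "rotation": [0, 0, 0], "grip": 0.0}])

```text
clock: 14.9
position: [591.7, 138.0, 125.4]
tcp_rot: [0.198, 0.655, 0.698, 0.212]
force: [-2.0, 0.0, 9.2]
opening: 16.1
gripper_force: 64.7
```

```bash
python3 - <<'E'
from hm import *
w=snap('wrist','w7');s=telemetry.sense();F=s['force']@T(p);print(((s['position']-p[:3])@T(p)).round(1),'F plate',F.round(1))
c=proj(w,M(p,30.2)[4:5])[0].round().astype(int);print(c);meas(w,c[0],197)
E
```

```text
[ 54.1 -16.5 -35.4] F plate [5.1 0.4 7.7]
[202 197]
rim px n 170 cols 180 213 rows 186 196
hole centre plate [12.31 30.11  4.18]
171.0 [154, 155, 155, 155, 153, 171, 186, 188, 189, 189, 188, 188, 186, 185, 185, 185] sat [177, 176, 177, 176, 176, 106, 38, 21, 22, 22, 22, 21, 21, 21, 22, 23] rows from 191
233.0 [151, 151, 151, 151, 151, 161, 190, 186, 184, 184, 185, 183, 181, 180, 179, 179] sat [177, 177, 177, 177, 177, 144, 29, 21, 19, 19, 22, 23, 22, 20, 22, 22] rows from 191
```

servo_tool(increments=[{"offset": [-0.0008, -0.0003, -0.0006], "rotation": [0, 0, 0], "grip": 0.0}, {"offset": [-0.0008, -0.0003, -0.0006], "rotation": [0, 0, 0], "grip": 0.0}, {"offset": [-0.0008, -0.0002, -0.0006], "rotation": [0, 0, 0], "grip": 0.0}, {"offset": [0, 0, 0], "rotation": [0, 0, 0], "grip": 0.0}, {"offset": [0, 0, 0], "rotation": [0, 0, 0], "grip": 0.0}])

```text
clock: 15.45
position: [590.9, 138.0, 125.0]
tcp_rot: [0.198, 0.654, 0.698, 0.213]
force: [2.0, 0.1, 10.2]
opening: 16.5
gripper_force: 62.7
```

```bash
python3 - <<'E'
from hm import *
w=snap('wrist','w8');s=telemetry.sense();F=s['force']@T(p);print(((s['position']-p[:3])@T(p)).round(1),'F plate',F.round(1))
c=proj(w,M(p,30.2)[4:5])[0].round().astype(int);print(c);meas(w,c[0],197)
for z in(0,): print(z,[toplate(w,(x,196),z)[0].round(2).tolist() for x in(c[0]-30,c[0]+30)])
E
```

```text
[ 53.3 -16.5 -35.4] F plate [7.7 0.2 7.1]
[204 197]
rim px n 172 cols 194 215 rows 186 196
hole centre plate [12.28 29.98  4.29]
173.0 [154, 154, 155, 154, 152, 168, 185, 188, 188, 188, 188, 187, 186, 185, 184, 185] sat [178, 178, 176, 177, 177, 117, 45, 23, 22, 22, 22, 21, 23, 22, 23, 23] rows from 191
235.0 [151, 150, 151, 151, 151, 162, 190, 185, 182, 183, 184, 182, 180, 179, 179, 178] sat [177, 178, 177, 176, 177, 143, 28, 20, 22, 21, 20, 22, 21, 21, 22, 21] rows from 191
0 [[0.32, 30.7, 0.0], [23.54, 30.73, 0.0]]
```

servo_tool(increments=[{"offset": [0.001, -0.0006, 0.0018], "rotation": [0, 0, 0], "grip": 0.0}, {"offset": [0.0005, -0.0006, 0.0007], "rotation": [0, 0, 0], "grip": 0.0}, {"offset": [0, 0, 0], "rotation": [0, 0, 0], "grip": 0.0}, {"offset": [0, 0, 0], "rotation": [0, 0, 0], "grip": 0.0}])

```text
clock: 15.9
position: [590.4, 136.7, 125.5]
tcp_rot: [0.197, 0.654, 0.699, 0.212]
force: [4.5, 2.4, 5.0]
opening: 16.3
gripper_force: 58.9
```

```bash
cat > m.py <<'E'
from hm import *
import sys
w=snap('wrist',sys.argv[1]);s=telemetry.sense();F=s['force']@T(p);print(((s['position']-p[:3])@T(p)).round(1),'F plate',F.round(1))
c=proj(w,M(p,30.2)[4:5])[0].round().astype(int)
hsv=cv2.cvtColor(w['image'],cv2.COLOR_BGR2HSV)[...,1].astype(float)
for a in(c[0]-60,c[0]-30,c[0]+25):
    pr=hsv[170:230,a-8:a+8].mean(1);k=np.nonzero((pr[:-1]>90)&(pr[1:]<=90))[0][0];r=170+k+(pr[k]-90)/(pr[k]-pr[k+1]);print('edge row',round(r,2),toplate(w,(a,r),0)[0].round(2))
E
python3 m.py w9
```

```text
[ 53.  -17.8 -34.6] F plate [6.5 2.9 1.7]
edge row 196.14 [-11.79  29.17   0.  ]
edge row 195.99 [ 0.25 29.25  0.  ]
edge row 196.23 [21.7  29.22 -0.  ]
```

servo_tool(increments=[{"offset": [0.0002, 0.0008, -0.0004], "rotation": [0, 0, 0], "grip": 0.0}, {"offset": [0, 0, 0], "rotation": [0, 0, 0], "grip": 0.0}, {"offset": [0, 0, 0], "rotation": [0, 0, 0], "grip": 0.0}])

```text
clock: 16.25
position: [590.8, 136.7, 125.1]
tcp_rot: [0.197, 0.655, 0.699, 0.211]
force: [4.3, 1.9, 4.9]
opening: 16.4
gripper_force: 58.8
```

```bash
python3 m.py w10
```

```text
[ 53.1 -17.8 -35.1] F plate [7.5 0.5 1.5]
edge row 196.49 [-11.88  29.17   0.  ]
edge row 196.38 [ 0.12 29.22 -0.  ]
edge row 196.48 [21.5  29.24 -0.  ]
```

Friction is holding it against the lateral command, so I'll push a bit more.

servo_tool(increments=[{"offset": [0.0004, 0.0008, 0.0004], "rotation": [0, 0, 0], "grip": 0.0}, {"offset": [0, 0.0006, 0], "rotation": [0, 0, 0], "grip": 0.0}, {"offset": [0, 0, 0], "rotation": [0, 0, 0], "grip": 0.0}])

```text
clock: 16.6
position: [590.8, 136.7, 125.0]
tcp_rot: [0.198, 0.655, 0.698, 0.21]
force: [4.6, -1.9, 4.5]
opening: 16.4
gripper_force: 59.0
```

```bash
python3 m.py w11
```

```text
[ 53.1 -17.8 -35.2] F plate [ 7.6 -1.4  1.5]
edge row 196.76 [-11.81  29.2    0.  ]
edge row 196.55 [ 0.19 29.28 -0.  ]
edge row 196.56 [21.57 29.33  0.  ]
```

servo_tool(increments=[{"offset": [0.001, 0.0008, 0.0007], "rotation": [0, 0, 0], "grip": 0.0}, {"offset": [0.0005, 0, 0.0003], "rotation": [0, 0, 0], "grip": 0.0}, {"offset": [0, 0, 0], "rotation": [0, 0, 0], "grip": 0.0}])

```text
clock: 16.95
position: [590.8, 136.8, 124.9]
tcp_rot: [0.197, 0.655, 0.698, 0.209]
force: [2.1, -2.0, 5.8]
opening: 16.1
gripper_force: 60.8
```

```bash
python3 m.py w12
```

```text
[ 53.  -17.7 -35.4] F plate [ 4.2 -2.   5.2]
edge row 196.76 [-11.75  29.32  -0.  ]
edge row 196.57 [ 0.26 29.4  -0.  ]
edge row 196.56 [21.64 29.47  0.  ]
```

servo_tool(increments=[{"offset": [0.0002, 0.0006, 0.0014], "rotation": [0, 0, 0], "grip": 0.0}, {"offset": [0, 0, 0], "rotation": [0, 0, 0], "grip": 0.0}, {"offset": [0, 0, 0], "rotation": [0, 0, 0], "grip": 0.0}])

```text
clock: 17.3
position: [590.2, 138.3, 125.4]
tcp_rot: [0.196, 0.655, 0.699, 0.209]
force: [3.0, -1.2, 0.7]
opening: 16.3
gripper_force: 58.6
```

```bash
python3 m.py w13
```

```text
[ 53.  -15.9 -34.6] F plate [ 1.4 -1.7 -0.4]
edge row 196.26 [-11.81  30.86  -0.  ]
edge row 196.2 [ 0.26 30.9  -0.  ]
edge row 196.48 [21.76 30.87 -0.  ]
```

servo_tool(increments=[{"offset": [0.0002, -0.0009, 0.0002], "rotation": [0, 0, 0], "grip": 0.0}, {"offset": [0, 0, 0], "rotation": [0, 0, 0], "grip": 0.0}, {"offset": [0, 0, 0], "rotation": [0, 0, 0], "grip": 0.0}])

```text
clock: 17.65
position: [590.2, 138.3, 125.7]
tcp_rot: [0.196, 0.655, 0.699, 0.209]
force: [1.3, 0.6, -2.1]
opening: 16.2
gripper_force: 58.5
```

```bash
python3 m.py w14
```

```text
[ 53.  -16.3 -34.4] F plate [-0.6  0.4 -1.6]
edge row 196.22 [-11.91  30.65   0.  ]
edge row 196.2 [ 0.18 30.69 -0.  ]
edge row 196.36 [21.72 30.72 -0.  ]
```

servo_tool(increments=[{"offset": [0, -0.0006, 0], "rotation": [0, 0, 0], "grip": 0.0}, {"offset": [0, 0, 0], "rotation": [0, 0, 0], "grip": 0.0}, {"offset": [0, 0, 0], "rotation": [0, 0, 0], "grip": 0.0}])

```text
clock: 18.0
position: [590.8, 137.3, 126.1]
tcp_rot: [0.196, 0.655, 0.699, 0.21]
force: [-0.5, -0.1, -0.6]
opening: 15.9
gripper_force: 58.5
```

```bash
python3 m.py w15
```

```text
[ 53.9 -17.1 -34.3] F plate [-1.3  0.5 -1.1]
edge row 196.25 [-12.05  29.75  -0.  ]
edge row 196.22 [ 0.06 29.78 -0.  ]
edge row 196.33 [21.63 29.82 -0.  ]
```

servo_tool(increments=[{"offset": [0.0004, 0.0002, -0.0006], "rotation": [0, 0, 0], "grip": 0.0}, {"offset": [0, 0, 0], "rotation": [0, 0, 0], "grip": 0.03}, {"offset": [0, 0, 0], "rotation": [0, 0, 0], "grip": 0.035}, {"offset": [0, 0, 0], "rotation": [0, 0, 0], "grip": 0.035}, {"offset": [0, 0, 0], "rotation": [0, 0, 0], "grip": 0.035}])

```text
clock: 18.55
position: [591.5, 137.7, 125.9]
tcp_rot: [0.196, 0.655, 0.699, 0.21]
force: [0.9, -0.2, -0.1]
opening: 35.3
gripper_force: 0.0
```

```bash
python3 m.py w16
```

```text
[ 54.2 -16.8 -35. ] F plate [-0.1 -0.  -0. ]
edge row 196.62 [-12.07  30.04  -0.  ]
edge row 196.53 [ 0.   30.09  0.  ]
edge row 196.48 [21.5  30.18 -0.  ]
```

servo_tool(increments=[{"offset": [-0.0014, -0.0001, 0.0002], "rotation": [0, 0, 0], "grip": 0.035}, {"offset": [-0.0016, -0.0001, -0.0012], "rotation": [0, 0, 0], "grip": 0.035}, {"offset": [-0.0016, -0.0001, -0.0012], "rotation": [0, 0, 0], "grip": 0.035}, {"offset": [-0.0012, -0.0001, -0.0009], "rotation": [0, 0, 0], "grip": 0.035}, {"offset": [0, 0, 0], "rotation": [0, 0, 0], "grip": 0.035}])

```text
clock: 19.1
position: [585.2, 137.2, 122.3]
tcp_rot: [0.196, 0.655, 0.699, 0.21]
force: [0.5, -0.5, -1.0]
opening: 34.9
gripper_force: 0.0
```

servo_tool(increments=[{"offset": [-0.0008, -0.0001, -0.0006], "rotation": [0, 0, 0], "grip": 0.035}, {"offset": [-0.0008, 0, -0.0006], "rotation": [0, 0, 0], "grip": 0.035}, {"offset": [0, 0, 0], "rotation": [0, 0, 0], "grip": 0.035}])

```text
clock: 19.4
position: [583.8, 137.1, 121.3]
tcp_rot: [0.196, 0.655, 0.699, 0.21]
force: [-0.3, -0.0, 0.3]
opening: 35.3
gripper_force: 0.0
```

servo_tool(increments=[{"offset": [-0.0008, -0.0001, -0.0006], "rotation": [0, 0, 0], "grip": 0.035}, {"offset": [-0.0008, 0, -0.0006], "rotation": [0, 0, 0], "grip": 0.035}, {"offset": [0, 0, 0], "rotation": [0, 0, 0], "grip": 0.035}])

```text
clock: 19.7
position: [583.4, 137.1, 121.0]
tcp_rot: [0.197, 0.655, 0.699, 0.21]
force: [3.7, -0.4, 0.8]
opening: 34.8
gripper_force: 1.7
```

servo_tool(increments=[{"offset": [-0.0008, -0.0001, -0.0006], "rotation": [0, 0, 0], "grip": 0.035}, {"offset": [-0.0008, 0, -0.0006], "rotation": [0, 0, 0], "grip": 0.035}, {"offset": [0, 0, 0], "rotation": [0, 0, 0], "grip": 0.035}])

```text
clock: 20.0
position: [583.4, 137.1, 121.1]
tcp_rot: [0.198, 0.655, 0.698, 0.211]
force: [7.1, -0.1, 2.6]
opening: 35.2
gripper_force: 3.5
```

servo_tool(increments=[{"offset": [-0.0016, 0, -0.0012], "rotation": [0, 0, 0], "grip": 0.035}, {"offset": [-0.0016, 0, -0.0012], "rotation": [0, 0, 0], "grip": 0.035}, {"offset": [0, 0, 0], "rotation": [0, 0, 0], "grip": 0.035}, {"offset": [0, 0, 0], "rotation": [0, 0, 0], "grip": 0.035}])

```text
clock: 20.4
position: [583.3, 137.2, 121.2]
tcp_rot: [0.199, 0.655, 0.697, 0.213]
force: [13.7, -1.0, 5.6]
opening: 35.2
gripper_force: 6.7
```

```bash
python3 m.py w17
```

```text
[ 44.8 -16.9 -33.9] F plate [13.7 -1.2 -4. ]
edge row 196.31 [-11.44  30.16  -0.  ]
edge row 196.08 [ 0.41 30.23  0.  ]
edge row 196.17 [21.63 30.22  0.  ]
```

servo_tool(increments=[{"offset": [-0.0016, 0, -0.0012], "rotation": [0, 0, 0], "grip": 0.035}, {"offset": [0, 0, 0], "rotation": [0, 0, 0], "grip": 0.035}, {"offset": [0, 0, 0], "rotation": [0, 0, 0], "grip": 0.035}])

```text
clock: 20.75
position: [583.2, 137.2, 121.2]
tcp_rot: [0.2, 0.655, 0.697, 0.214]
force: [15.8, -0.7, 6.9]
opening: 35.1
gripper_force: 8.2
```

servo_tool(increments=[{"offset": [0.003, 0.0002, 0.0022], "rotation": [0, 0, 0], "grip": 0.035}, {"offset": [0.003, 0.0002, 0.0022], "rotation": [0, 0, 0], "grip": 0.035}, {"offset": [0.003, 0.0002, 0.0022], "rotation": [0, 0, 0], "grip": 0.035}, {"offset": [0, 0, 0], "rotation": [0, 0, 0], "grip": 0.035}, {"offset": [0, 0, 0], "rotation": [0, 0, 0], "grip": 0.035}])

```text
clock: 21.25
position: [584.3, 137.4, 121.4]
tcp_rot: [0.196, 0.655, 0.699, 0.209]
force: [0.5, 0.7, 0.3]
opening: 34.6
gripper_force: 0.0
```

```bash
python3 m.py w18
```

```text
[ 45.7 -16.7 -34.3] F plate [-0.   0.3  0.1]
edge row 196.35 [-11.5   30.21   0.  ]
edge row 196.39 [ 0.43 30.23 -0.  ]
edge row 196.44 [21.75 30.31 -0.  ]
```

servo_tool(increments=[{"offset": [0.0022, 0.0001, 0.0016], "rotation": [0, 0, 0], "grip": 0.035}, {"offset": [0.0023, 0.0001, 0.0016], "rotation": [0, 0, 0], "grip": 0.035}, {"offset": [0.0022, 0.0002, 0.0016], "rotation": [0, 0, 0], "grip": 0.035}, {"offset": [0, 0, 0], "rotation": [0, 0, 0], "grip": 0.035}, {"offset": [-0.0012, -0.0001, 0.0016], "rotation": [0, 0, 0], "grip": 0.035}, {"offset": [-0.0035, -0.0002, 0.0049], "rotation": [0, 0, 0], "grip": 0.035}, {"offset": [-0.0058, -0.0004, 0.0081], "rotation": [0, 0, 0], "grip": 0.035}, {"offset": [-0.0117, -0.0007, 0.0162], "rotation": [0, 0, 0], "grip": 0.035}, {"offset": [-0.0117, -0.0007, 0.0162], "rotation": [0, 0, 0], "grip": 0.035}, {"offset": [-0.0117, -0.0007, 0.0162], "rotation": [0, 0, 0], "grip": 0.035}, {"offset": [0, 0, 0], "rotation": [0, 0, 0], "grip": 0.035}, {"offset": [0, 0, 0], "rotation": [0, 0, 0], "grip": 0.035}])

```text
clock: 22.5
position: [546.4, 134.9, 190.5]
tcp_rot: [0.197, 0.655, 0.699, 0.21]
force: [1.0, 0.8, 0.4]
opening: 35.0
gripper_force: 0.0
```

```bash
python3 - <<'E'
from hm import *
w=snap('wrist','w19');s=telemetry.sense();print(s['position'],s['force'])
print('hole px',proj(w,M(p,30.1)[4:5]))
b=snap('side','s19')['image']
c=proj(w,M(p,30.1)[4:5])[0].astype(int)
a=w['image']
cv2.imwrite('pics/crop19.png',np.hstack([cv2.resize(a[c[1]-80:c[1]+170,c[0]-120:c[0]+130],(500,500),interpolation=cv2.INTER_CUBIC),cv2.copyMakeBorder(cv2.resize(b[125:205,250:330],(300,300),interpolation=cv2.INTER_CUBIC),0,200,0,0,cv2.BORDER_CONSTANT)]))
E
```

```text
[546.21947935 134.82562025 189.81306938] [ 0.49989773  0.26046196 -0.68896936]
hole px [[244.03597115 172.1512366 ]]
```

View pics/crop19.png

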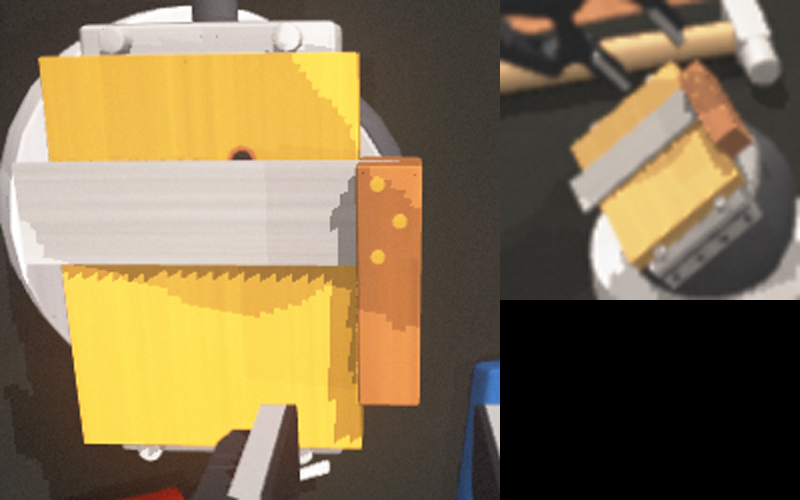

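The final view shows the stock flush along the plate's upper edge and the blade's edge at crop row 160. That runs through the hole's middle at about (242,161), and the gripper is clear.

```bash
python3 -c "
from cell import hand_in;print(hand_in())"
```

```text
the job is handed in; nothing more can be done
None
```

The try square is on the brass plate with its stock pressed home flush on the upper edge, its outer edge within about 0.3 mm of the hole's middle by the wrist camera, and the gripper clear; the job is handed in at about 22.5 s, with no verdict returned.

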